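Index the photometer's filter slide to the middle filter

TASK

The filter photometer was left latched on its inner (amber) filter and the next reading needs the green one in the middle. Press the red release pad with a fingertip until the filter slide springs all the way home, let the pad up again, then push the slide in by its black thumb plate, a little past the middle position but not as far as the inner one, and let go, so that it springs back on its stop pin and stays latched in the middle. Work only with light pushes of the fingertips: do not grip, lift or shift the photometer, and leave the things around it alone.

Things in the scene. Friction and masses are not known exactly. Their poses are not given: they have to be found in the camera images.
- photometer: Filter photometer: pale base on rubber feet, about 3.3 kg, loose on the bench. Origin on the bench below the reading head; z up, x to its back (away from the robot at yaw 0), y to its left. Base spans x -88..52, y -70..94 mm. A flat aluminium filter slide runs along y between two dark rails (tops 46 mm above the bench), under the head. Tilted dark read-out at the right front, 45 mm high.
- head_top (a point): Top of the reading head's upright lens barrel (33 mm dia), 92 mm above the bench, at x 5, y 0 mm in the photometer's frame. The barrel stands on a dark bridge across the slide: 36 mm wide along y, 82 mm along x, top 60 mm above the bench.
- thumb_plate (a point): Centre of the outer (-y) face of the slide's black upright thumb plate, 62 mm above the bench; the place to push, along the photometer's +y. Plate 40 mm wide (x), 8 thick (y), from 34 to 76 mm above the bench. Moves with the slide; with the slide home it is at x 0, y -96 mm in the photometer's frame, outside the base. When pushing, keep fingertips above the rails (46 mm).
- filter_slide (a joint): Slide travel, m. 0 = home (out, right), one dot and clear filter under the head; 0.030 = middle, two dots, green; 0.060 = inner, three dots, amber (the start); end stop 0.066. Spring pulls it home, 3.4 N at 0 to 5.8 N at 0.06, damped. Going in, a stop pin rides over two teeth (2 to 3 N more), drops in just past 0.030 and just past 0.060, and blocks the way back until released.
- press_pad (a point): Centre of the top of the red press pad of the release rocker, at the left front of the photometer (x -77, y +32 mm in its frame), 62 mm above the bench when up. Pad 26 (x) x 30 mm (y). Pressed straight down 8 to 10 mm (2 to 4 N, then a hard stop) it lifts the stop pin and the slide springs home in under 1 s; the pad comes up by itself when let go.
- release_rocker (a joint): Angle of the release rocker, rad: 0 = pad up, stop pin down; 0.34 = pad fully pressed, on its stop; the pin clears the teeth at about 0.25.
- dropper_green: Bystander: small dropper bottle with pale green contents, 34 mm dia, 62 mm tall; origin at the centre of its underside.
- dropper_pink: Bystander: small dropper bottle with pink contents, 34 mm dia, 62 mm tall; origin at the centre of its underside.
- beaker: Bystander: small clear beaker, 46 mm dia, 58 mm tall; origin at the centre of its underside.
- bottle: Bystander: clear bottle with a ribbed pale cap, 60 mm dia, 94 mm tall; origin at the centre of its underside.
- dropper_clear: Bystander: small dropper bottle with colourless contents, 34 mm dia, 62 mm tall; origin at the centre of its underside.
- disc_filter: Bystander: red and white syringe disc filter lying flat, 28 mm dia, 20 mm high; origin at the centre of its underside.

How it is judged:
By the outcome, as a careful person would: the job done as asked, in the order asked, and still so for the second after the job is handed in, with the robot touching nothing.
It also fails if it takes over 48 s, if anything falls off the work surface, if the arm or the gripper's body presses on something with over 40 N, if the wrist force passes 120 N, or if a joint passes its speed limit or range.

ROBOT

A 6-joint arm with a two-finger parallel gripper is mounted at the origin on a cart in front of the work surface, level with it; the furniture and walls round the work are solid. World frame = base frame: x ahead of the robot, y to its left, z up, the work surface at z = 0. Lengths are in m, angles in rad, forces in N, time in s.
With the tool pointing down it reaches from about 0.4 to 0.825 m from the base axis. Payload 7 kg.
Tool frame: the origin (TCP) lies at the very end of the fingers, on their centre line; the grasp point (between the pads) lies 19 mm behind it (tcp_to_grasp is the distance from the TCP to the grasp point, in m); x points along the fingers, z is the direction in which the jaws open and shut, and the axes are right-handed (so a half turn about x gives the same grasp; the last joint's range is limited). The gripper opens to 88 mm and grips with 3 to 60 N. Pads are 19 mm wide; open, the fingers measure 130 mm over their backs; the gripper's body (78 mm by 193 mm) begins 47 mm behind the grasp point.
Start: joints at [1.628, 0.359, 0.012, 0, -1.224, -0.288], TCP at [0.154, 0.657, 0.227] pointing down, gripper open.
Joint ranges: [-3.07, 3.07], [-1.43, 2.12], [-1.02, 1.25], [-3.03, 1.67], [-3.05, -0], [-3.03, 3.03]. Speed limits (rad/s): [2.39, 2.39, 3.01, 3.14, 3.14, 3.14].

INTERFACE

Orientations are given as [roll, pitch, yaw] about the fixed x, y, z axes, in that order (R = Rz(yaw) Ry(pitch) Rx(roll)).
In Python, from station import get_state, grab_frame, job_done, tcp_to_grasp gives the robot as it stands. The module is installed in compiled form; this text tells all that it offers.
- The arm moves only by the shell command python3 -m crank 'ROWS' [FORCE]. ROWS is JSON, a list of rows, each a list of 7 numbers: the shift along the tool's x, y, z in m, then the turn, a rotation vector about the tool's x, y, z in rad, then the opening, from 0 (shut) to 1 (fully open). In form: [[x, y, z, wx, wy, wz, fingers], ...]. A call has 1 to 10 rows; each row is the pose to reach, as a shift and turn from the pose commanded when the call began, along the tool's axes at that moment; what a row does not reach only later rows make up. A row lasts 1/8 s, in which the tool goes at most 62.5 mm and 10.7 degrees, less where a joint would pass 70% of its speed; a pose out of reach is approached as far as the arm can. A call with a gripper value outside its range is refused whole. The fingers move at their own pace and stop on an object; FORCE is the grip in N (left out, the last holds). Time passes only in rows, so rows that repeat a pose let the fingers close. It gives the time, the measured TCP pose, the force and the opening at its end, in the units of the state.
- get_state(): the state, without advancing time (a new reading comes with each control period).
- grab_frame(name): name is "side" or "top" or "wrist"; returns a dict with "pixels" (400x640x3 uint8, red, green, blue), "vfov" (degrees; the focal length in pixels is half the picture's height over the tangent of half this angle, whatever the lens; pixels are square), "cx", "cy" (the principal point, pixels), "extrinsics" (4x4, takes a point from world to camera coordinates). Camera axes: x right, y up, looking along -z (the intrinsics and any distortion apply to the point x, -y, -z); pixel columns grow to the right and rows downward; lengths in m; the calibration is good to about 2 mm. The wrist camera is an equidistant fisheye: a pixel r from the principal point sees the ray r / f radians off the axis. A picture is of the moment at which its call begins. There is no depth.
- job_done(): hands the job in, once; it reports no verdict.
The state is a dict: "t": time; "q": joint angles; "qd": joint speeds; "joint_efforts": joint torques, N m; "eef_pos": TCP position; "ee_rot": TCP orientation; "force": force on the tool from outside, world axes, zero at the start; "moment": the same for the moment, N m; "width": finger opening in m.
Only numpy, scipy, OpenCV 4.12 (cv2) and the standard library are available. Lean on these libraries where they do the work, as an engineer would, in place of code of your own. Each camera call takes 0.05 s, during which the arm holds its last target.

## Working session

There is one attempt and no reset: what is moved stays moved. The work goes in short steps, Python scripts to look and compute and a shell command to move; the robot and the scene stay as the last step left them, time stands still between calls to the robot, and variables do not carry over. Pictures are saved under pics/ and viewed, and the job is handed in when it is done.

```bash
mkdir -p pics; python3 - <<'E'
from station import *
import cv2
s=get_state();print({k:s[k] for k in('t','eef_pos','ee_rot','force','width')}, tcp_to_grasp)
for n in('side','top','wrist'):
    f=grab_frame(n);cv2.imwrite(f'pics/{n}0.png',f['pixels'][...,::-1]);print(n,f['vfov'],f['cx'],f['cy'],f['extrinsics'].round(4).tolist(),[k for k in f])
E
```

```text
{'t': 0.0, 'eef_pos': array([0.15432023, 0.65660768, 0.22560376]), 'ee_rot': array([ 0.09161378,  1.56908538, -1.71010421]), 'force': array([ 0.2077489 , -0.5842173 , -0.11089212]), 'width': 0.08781325966769918} 0.0188
side 44.23573515597305 315.1882598221725 191.00692527257732 [[0.9214, -0.3878, -0.0243, -0.4763], [0.2449, 0.5309, 0.8113, -0.1906], [-0.3017, -0.7535, 0.5841, -1.2411], [0.0, 0.0, 0.0, 1.0]] ['pixels', 'vfov', 'cx', 'cy', 'extrinsics']
top 53.45629396621325 322.50184755548577 204.91776834890732 [[-0.0032, -1.0, -0.0028, -0.0141], [0.9889, -0.0036, 0.1487, -0.5231], [-0.1487, -0.0022, 0.9889, -1.3269], [0.0, 0.0, 0.0, 1.0]] ['pixels', 'vfov', 'cx', 'cy', 'extrinsics']
wrist 65.70646984690485 324.86421760005135 203.78644065370176 [[-0.2293, -0.9733, 0.0001, 0.6755], [0.9339, -0.2201, -0.2818, 0.0355], [0.2743, -0.0646, 0.9595, -0.3899], [0.0, 0.0, 0.0, 1.0]] ['pixels', 'vfov', 'cx', 'cy', 'extrinsics']
```

View pics/side0.png

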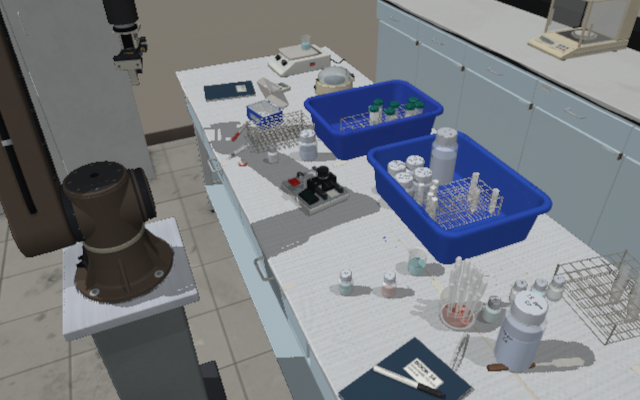

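View pics/top0.png

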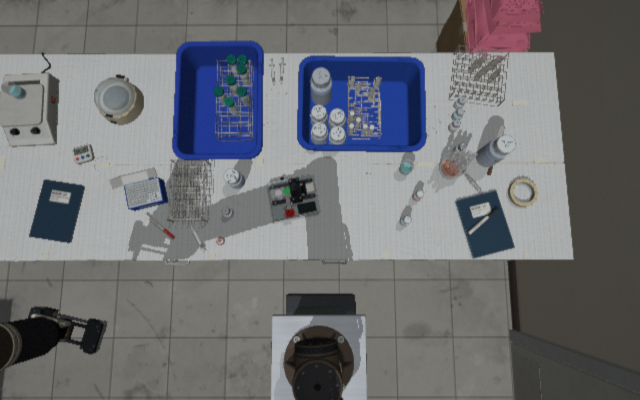

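View pics/wrist0.png

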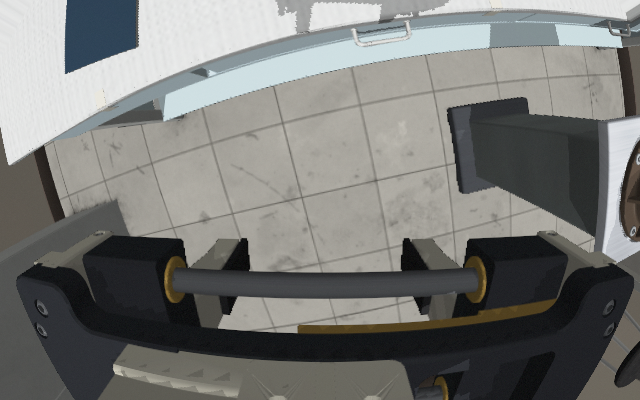

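The side view shows the photometer at about (315,188) and the top view at about (293,198). The wrist view shows only floor and the bench edge. Next I'll enlarge both photometer areas.

```bash
python3 - <<'E'
import cv2
a=cv2.imread('pics/top0.png')[165:230,205:345];b=cv2.imread('pics/side0.png')[140:220,230:360]
cv2.imwrite('pics/top0z.png',cv2.resize(a,None,fx=5.5,fy=5.5,interpolation=cv2.INTER_CUBIC))
cv2.imwrite('pics/side0z.png',cv2.resize(b,None,fx=6,fy=6,interpolation=cv2.INTER_CUBIC))
E
```

```text
(no output)
```

View pics/top0z.png

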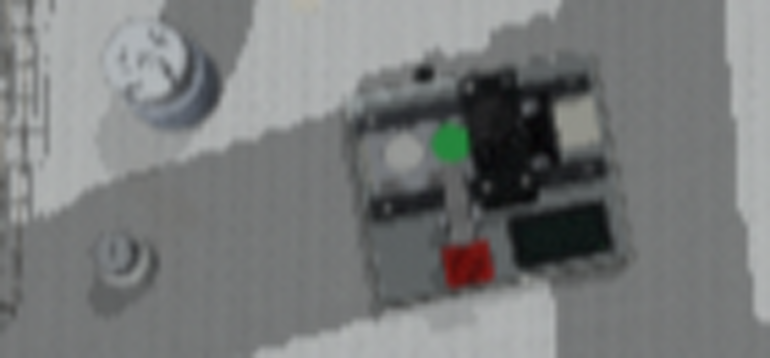

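View pics/side0z.png

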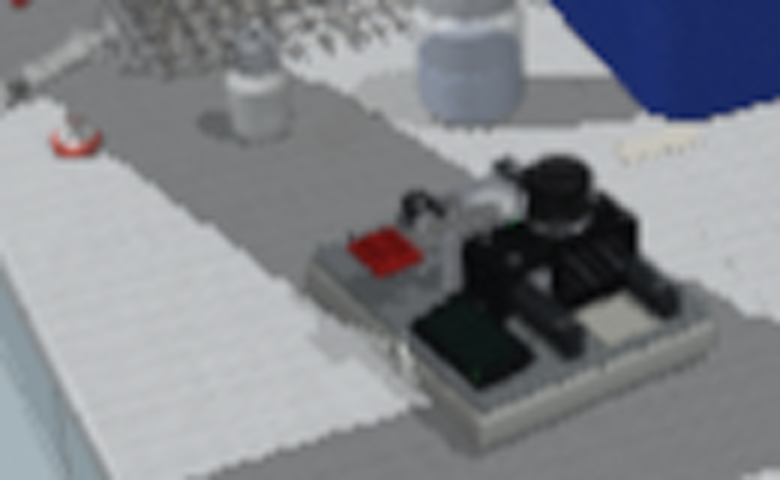

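```bash
cat > h.py <<'E'
import numpy as np, cv2
from station import *
def foc(f): return 200/np.tan(np.radians(f['vfov']/2))
def ray(f,u,v,fish=False):
    F=foc(f);a=np.array([u-f['cx'],v-f['cy']])
    if fish:
        r=np.hypot(*a);th=r/F;d=np.array([*(a/r*np.sin(th)),np.cos(th)])
    else: d=np.array([*a/F,1.])
    d=np.array([d[0],-d[1],-d[2]]);E=np.array(f['extrinsics']);R=E[:3,:3]
    return -R.T@E[:3,3],R.T@d
def onz(f,u,v,z,fish=False):
    c,d=ray(f,u,v,fish);return c+d*(z-c[2])/d[2]
def proj(f,P,fish=False):
    E=np.array(f['extrinsics']);p=E[:3,:3]@np.asarray(P)+E[:3,3];p=np.array([p[0],-p[1],-p[2]]);F=foc(f)
    if fish:
        r=np.hypot(p[0],p[1]);k=np.arctan2(r,p[2])/r*F
    else:k=F/p[2]
    return np.array([f['cx']+k*p[0],f['cy']+k*p[1]])
def red(f,box):
    im=f['pixels'].astype(int);m=((im[...,0]>110)&(im[...,1]<70)&(im[...,2]<70)).astype(np.uint8)
    k=np.zeros_like(m);k[box[1]:box[3],box[0]:box[2]]=1;m*=k
    v,u=np.nonzero(m);return u.mean(),v.mean(),len(u),cv2.minAreaRect(np.c_[u,v].astype(np.float32))
def tri(rs):
    A=np.zeros((3,3));b=np.zeros(3)
    for c,d in rs:
        d=d/np.linalg.norm(d);M=np.eye(3)-np.outer(d,d);A+=M;b+=M@c
    return np.linalg.solve(A,b)
E
python3 - <<'E'
from h import *
t=grab_frame('top');s=grab_frame('side')
a=red(t,(275,200,305,220));b=red(s,(280,170,305,192));print(a,b)
print('tri',tri([ray(t,*a[:2]),ray(s,*b[:2])]),onz(t,*a[:2],.062),onz(s,*b[:2],.062))
# barrel top, zoomed pixel in views
bt=(205+492/5.5,165+112/5.5);bs=(230+565/6,140+172/6)
print('barrel',tri([ray(t,*bt),ray(s,*bs)]),onz(t,*bt,.092),onz(s,*bs,.092))
for z in [(352,105),(595,58),(630,262),(378,308)]:
    print('corner top',onz(t,205+z[0]/5.5,165+z[1]/5.5,.03)) 
for n,z,h in [('bottle',(145,60),.094),('drop',(118,250),.062)]: print(n,onz(t,205+z[0]/5.5,165+z[1]/5.5,h))
# black plate/barrel: disc filter etc
E
```

```text
(np.float64(292.5), np.float64(212.0), 4, ((292.5000305175781, 212.00003051757812), (4.919349670410156, 0.8944270610809326), 63.43495178222656)) (np.float64(295.5833333333333), np.float64(182.83333333333334), 12, ((294.6724548339844, 182.43106079101562), (7.615774154663086, 4.201806545257568), 23.198591232299805))
tri [0.49478017 0.08593877 0.05874265] [0.49581581 0.08531378 0.062     ] [0.4917196  0.08165319 0.062     ]
barrel [0.581071   0.07766895 0.08855985] [0.58127599 0.07716526 0.092     ] [0.57804075 0.07287189 0.092     ]
corner top [0.59862422 0.17067791 0.03      ]
corner top [0.62854139 0.01642353 0.03      ]
corner top [ 0.4975047  -0.00558375  0.03      ]
corner top [0.46903666 0.15221844 0.03      ]
bottle [0.61382426 0.28791084 0.094     ]
drop [0.50187718 0.30838509 0.062     ]
```

```bash
cat >> h.py <<'E'
from scipy.spatial.transform import Rotation as Ro
PSI=np.radians(10.5)
def Rt():
    return Ro.from_euler('xyz',get_state()['ee_rot']).as_matrix()
def plan(target,psi,zdir=-1):
    """shift & turn in tool axes; tool down, tool z along zdir*photometer y"""
    s=get_state();R=Rt();y=np.array([-np.sin(psi),np.cos(psi),0])*zdir
    x=np.array([0,0,-1.]);G=np.c_[x,np.cross(y,x),y]
    return (R.T@(np.array(target)-s['eef_pos'])).round(4),Ro.from_matrix(R.T@G).as_rotvec().round(4)
E
python3 - <<'E'
from h import *
w=grab_frame('wrist');E=w['extrinsics'];s=get_state();c=-E[:3,:3].T@E[:3,3]
R=Rt();print('R',R.round(3).tolist(),'cam in tool',R.T@(c-s['eef_pos']),'axis in tool',R.T@(-E[2,:3]),s['q'])
print(plan([.46,.08,.226],PSI))
t=grab_frame('top');s=grab_frame('side')
for n,f in(('t',t),('s',s)):
    im=f['pixels'].astype(int);sub=im[165:220,270:330];m=(sub[...,0]>1.8*np.maximum(sub[...,1],sub[...,2]))&(sub[...,0]>50)
    v,u=np.nonzero(m);print(n,u.mean()+270,v.mean()+165,len(u),onz(f,u.mean()+270,v.mean()+165,.062))
E
```

```text
R [[-0.0, 0.973, -0.229], [-0.0, -0.229, -0.973], [-1.0, 0.0, 0.0]] cam in tool [-0.15817894  0.07619142 -0.00064126] axis in tool [ 0.95944075 -0.28190755 -0.00125986] [ 1.62812957e+00  3.58875182e-01  1.16568843e-02 -7.87835065e-05
 -1.22407333e+00 -2.88068426e-01]
(array([0.0005, 0.4295, 0.4918]), array([-0.414 ,  0.0005,  0.    ]))
t 289.5967741935484 212.67741935483872 62 [0.49354712 0.09508666 0.062     ]
s 293.68333333333334 181.68333333333334 60 [0.48881561 0.08939748 0.062     ]
```

```bash
python3 -m crank '[[0,0.043,0.049,-0.041,0,0,0],[0,0.086,0.098,-0.083,0,0,0],[0,0.129,0.147,-0.124,0,0,0],[0,0.172,0.196,-0.166,0,0,0],[0,0.215,0.245,-0.207,0,0,0],[0,0.258,0.294,-0.248,0,0,0],[0,0.301,0.343,-0.29,0,0,0],[0,0.344,0.392,-0.331,0,0,0],[0,0.387,0.441,-0.373,0,0,0],[0,0.43,0.492,-0.414,0,0,0]]' 5
python3 -m crank '[[0,0,0,0,0,0,0],[0,0,0,0,0,0,0]]'
python3 - <<'E'
from h import *
s=get_state();print(s['eef_pos'],s['force'],s['width'],s['q'])
w=grab_frame('wrist');np.savez('w1.npz',**w);cv2.imwrite('pics/w1.png',w['pixels'][...,::-1])
E
```

```text
t: 1.65
eef_pos: [0.4482, 0.1033, 0.2272]
ee_rot: [1.991, 1.569, 0.605]
force: [1.0, 1.8, 0.1]
width: 0.001
t: 1.9
eef_pos: [0.4475, 0.1047, 0.2266]
ee_rot: [2.61, 1.571, 1.22]
force: [-0.4, 0.6, 0.2]
width: 0.0005
[0.44750231 0.10471553 0.22660722] [-0.38626551  0.60920371  0.19499533] 0.000468928442046595 [ 6.60255349e-01 -4.39686354e-03 -4.40244928e-01 -1.35961233e-04
 -1.13475176e+00  1.09186011e+00]
```

View pics/w1.png

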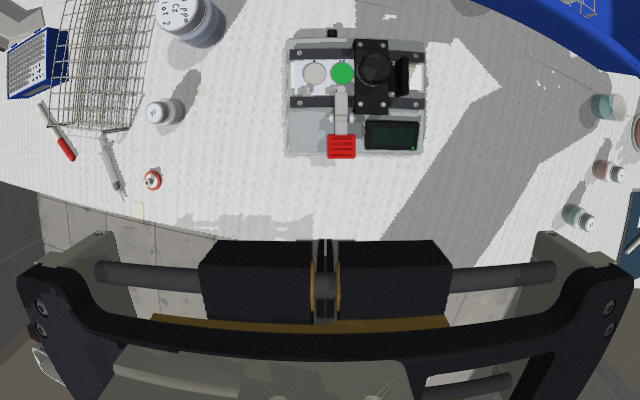

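The wrist view shows the red pad at (341,147), the green filter at (342,73), the barrel at (375,66) and the black plate at (402,77).

```bash
python3 - <<'E'
from h import *
w=dict(np.load('w1.npz'));im=w['pixels']
cv2.imwrite('pics/w1z.png',cv2.resize(im[15:170,270:440,::-1],None,fx=3.8,fy=3.8,interpolation=cv2.INTER_CUBIC))
i=im.astype(int);m=(i[...,0]>1.8*np.maximum(i[...,1],i[...,2]))&(i[...,0]>60);m[:, :300]=0;m[:,380:]=0;m[:120]=0;m[170:]=0
v,u=np.nonzero(m);r=cv2.minAreaRect(np.c_[u,v].astype(np.float32));print(u.mean(),v.mean(),len(u),r)
print('pad',onz(w,u.mean(),v.mean(),.062,1),[onz(w,*p,.062,1).round(4).tolist() for p in cv2.boxPoints(r)])
g=(i[...,1]>1.6*i[...,0])&(i[...,1]>1.4*i[...,2])&(i[...,1]>100);g[:,:320]=0;g[:,365:]=0;g[:50]=0;g[100:]=0
v,u=np.nonzero(g);print('green',u.mean(),v.mean(),len(u),onz(w,u.mean(),v.mean(),.042,1))
E
```

```text
340.56883509833585 145.9228441754917 661 ((340.5, 146.0), (24.0, 27.0), 90.0)
pad [0.49416536 0.09777043 0.062     ] [[0.5039, 0.1139, 0.062], [0.5091, 0.0864, 0.062], [0.4843, 0.0815, 0.062], [0.479, 0.1094, 0.062]]
green 341.552 73.06933333333333 375 [0.57236739 0.11032283 0.042     ]
```

View pics/w1z.png

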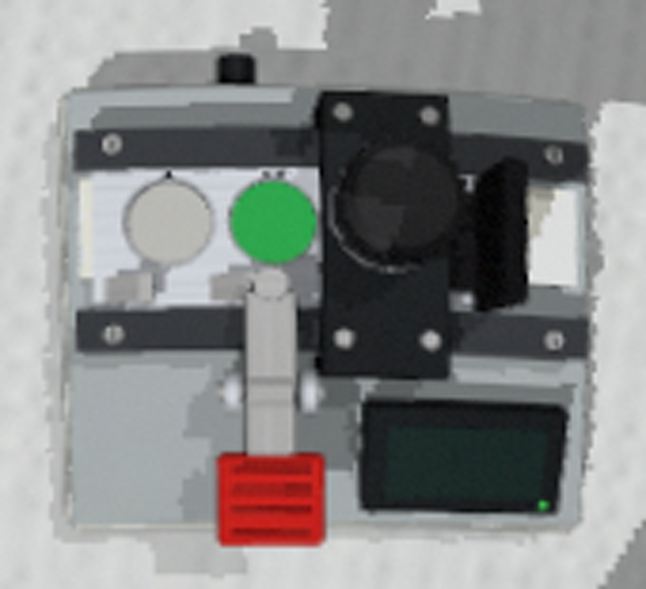

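```bash
python3 - <<'E'
from h import *
w=dict(np.load('w1.npz'))
P=lambda x,y,z:onz(w,270+x/3.8-.4,15+y/3.8-.4,z,1)
a,b,c,d=P(112,143,.046),P(112,333,.046),P(554,155,.046),P(555,340,.046);print(a,b,c,d)
for p,q in((a,c),(b,d)): e=p-q;print('yaw',np.degrees(np.arctan2(-e[0],e[1])),np.hypot(*e[:2]))
for p,q in((a,b),(c,d)): e=p-q;print('yaw',np.degrees(np.arctan2(e[1],e[0])),np.hypot(*e[:2]))
bb=P(402,200,.092);print('barrel',bb)
for ps in(10.5,11,11.5):
    r=np.radians(ps);R=np.array([[np.cos(r),-np.sin(r)],[np.sin(r),np.cos(r)]])
    O1=np.array([.4942,.0978])-R@[-.077,.032];O2=bb[:2]-R@[.005,0];Og=np.array([.5724,.1103])-R@[0,.030];print(ps,'O pad',O1,'O barrel',O2,'green',Og, 'plate home face', O1+R@[0,-.096])
print(plan([.494,.098,.12],np.radians(10.8)))
E
```

```text
[0.58694352 0.15961314 0.046     ] [0.53201361 0.14963414 0.046     ] [0.61059449 0.03419512 0.046     ] [0.55594343 0.02363702 0.046     ]
yaw 10.67926413640642 0.1276285595119342
yaw 10.753740830305318 0.12824941175494303
yaw 10.296512636496354 0.05582898511122267
yaw 10.934333832412307 0.05566158428239996
barrel [0.57735998 0.08156288 0.092     ]
10.5 O pad [0.57574216 0.08036798] O barrel [0.5724437 0.0806517] green [0.57786707 0.08080235] plate home face [ 0.59323678 -0.01402449]
11 O pad [0.57589118 0.08108022] O barrel [0.57245184 0.08060883] green [0.57812427 0.08085118] plate home face [ 0.59420884 -0.01315599]
11.5 O pad [0.57603398 0.08179374] O barrel [0.57246035 0.08056604] green [0.57838104 0.08090226] plate home face [ 0.5951733  -0.01227903]
(array([0.1067, 0.0445, 0.0159]), array([-0.0055, -0.0003, -0.0002]))
```

```bash
python3 -m crank '[[0.03,0.043,0.016,-0.005,0,0,0],[0.09,0.043,0.016,-0.005,0,0,0],[0.145,0.043,0.016,-0.005,0,0,0],[0.152,0.043,0.016,-0.005,0,0,0],[0.152,0.043,0.016,-0.005,0,0,0]]'
python3 - <<'E'
from h import *
s=get_state();print(s['eef_pos'],s['force'],plan([.492,.098,.062],np.radians(10.7)))
w=grab_frame('wrist');cv2.imwrite('pics/w2.png',w['pixels'][...,::-1])
f=grab_frame('side');cv2.imwrite('pics/s2.png',cv2.resize(f['pixels'][130:230,250:380,::-1],None,fx=6,fy=6))
E
```

```text
t: 2.58
eef_pos: [0.4932, 0.0985, 0.0757]
ee_rot: [1.128, 1.57, -0.253]
force: [-0.3, 1.1, 0.7]
width: 0.0007
[0.49322503 0.09849638 0.07568135] [-0.29646473  1.05958468  0.70082092] (array([ 0.0137, -0.0013,  0.0003]), array([ 0.0039,  0.0003, -0.0007]))
```

View pics/w2.png

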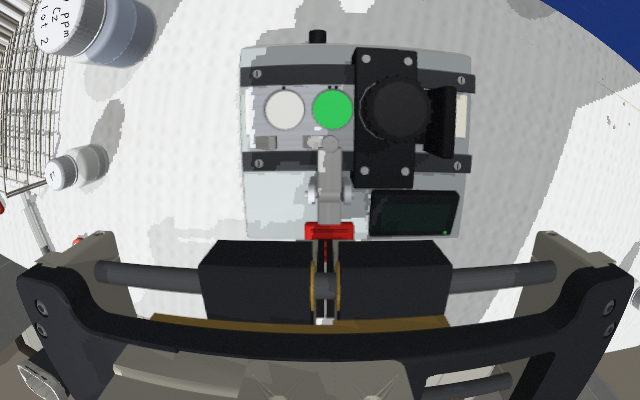

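View pics/s2.png

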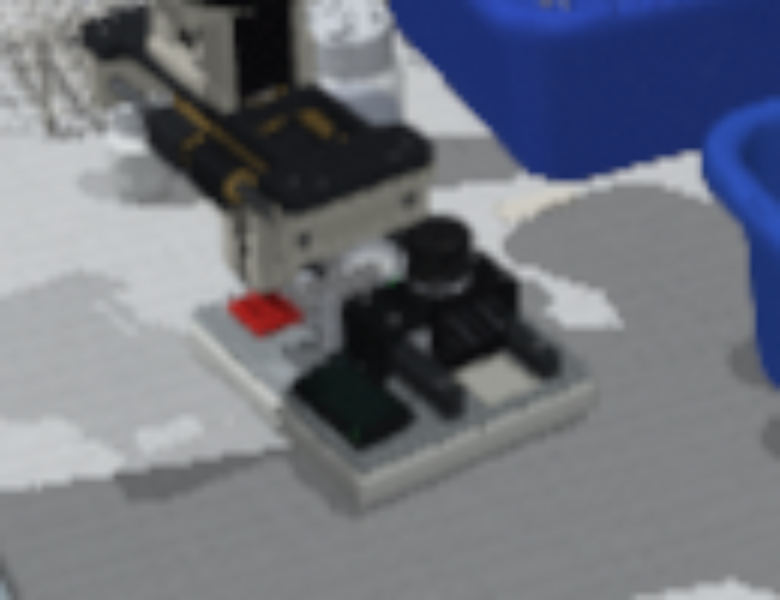

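Wrist view: the closed fingertips are centred over the pad (u≈328, pad 305–354). The side view shows them just above it. Now I'll press gently.

```bash
python3 -m crank '[[0.006,-0.001,0,0,0,0,0],[0.012,-0.001,0,0,0,0,0],[0.015,-0.001,0,0,0,0,0],[0.017,-0.001,0,0,0,0,0]]'
python3 -m crank '[[0.002,0,0,0,0,0,0],[0.0035,0,0,0,0,0,0],[0.0035,0,0,0,0,0,0]]'
python3 - <<'E'
from h import *
s=get_state();print(s['eef_pos'],s['force'])
w=grab_frame('wrist');cv2.imwrite('pics/w3.png',w['pixels'][...,::-1])
E
```

```text
t: 3.18
eef_pos: [0.4916, 0.0969, 0.0574]
ee_rot: [-1.186, 1.571, -2.568]
force: [-0.8, 1.1, 2.7]
width: 0.0005
t: 3.55
eef_pos: [0.4918, 0.0969, 0.0541]
ee_rot: [0.273, 1.571, -1.109]
force: [-1.4, -0.7, 3.5]
width: 0.0008
[0.49178324 0.09688851 0.05405412] [-1.43155999 -0.66672669  3.53466263]
```

View pics/w3.png

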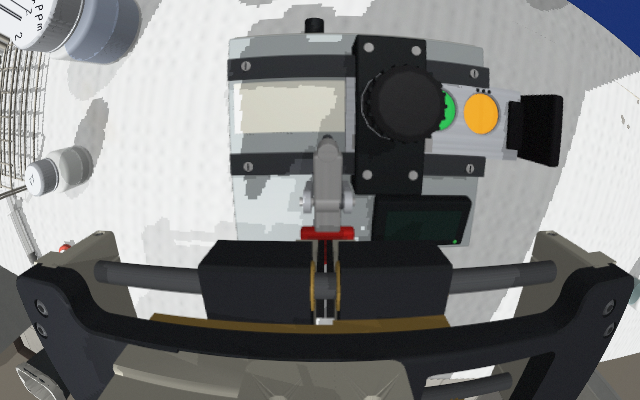

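The slide has sprung out: amber is at (481,113) and the plate at about (535,130). I'll hold a little longer to be sure it is fully home, then let the pad up.

```bash
python3 -m crank '[[0.001,0,0,0,0,0,0],[0.001,0,0,0,0,0,0],[0.001,0,0,0,0,0,0],[0.001,0,0,0,0,0,0],[0.001,0,0,0,0,0,0],[0.001,0,0,0,0,0,0]]'
python3 - <<'E'
from h import *
w=grab_frame('wrist');cv2.imwrite('pics/w4.png',w['pixels'][...,::-1])
E
python3 -m crank '[[-0.005,0,0,0,0,0,0],[-0.012,0,0,0,0,0,0],[-0.03,0,0,0,0,0,0],[-0.075,0,0,0,0,0,0],[-0.12,0,0,0,0,0,0],[-0.12,0,0,0,0,0,0]]'
python3 - <<'E'
from h import *
s=get_state();print(s['eef_pos'],s['force'])
w=grab_frame('wrist');np.savez('w5.npz',**w);cv2.imwrite('pics/w5.png',w['pixels'][...,::-1])
E
```

```text
t: 4.35
eef_pos: [0.4919, 0.097, 0.0534]
ee_rot: [1.481, 1.57, 0.098]
force: [-1.8, -0.7, 6.2]
width: 0.0006
t: 5.15
eef_pos: [0.4937, 0.098, 0.177]
ee_rot: [1.878, 1.564, 0.495]
force: [-0.2, -0.6, 0.1]
width: 0.0002
[0.49368644 0.09800985 0.17696664] [-0.15174831 -0.5694226   0.07675684]
```

View pics/w4.png

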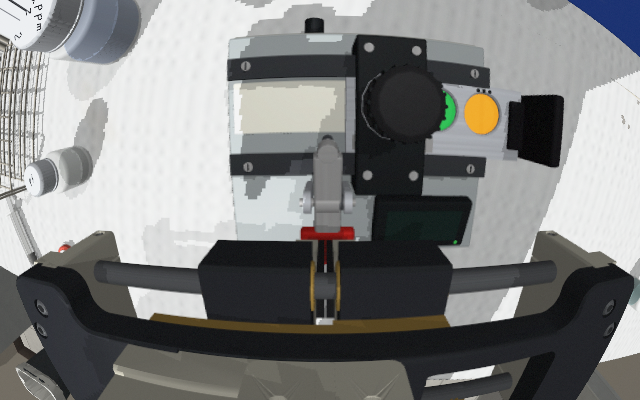

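View pics/w5.png

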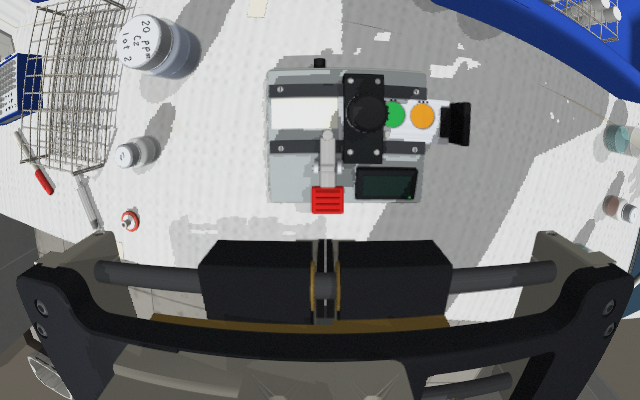

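The slide is home: the plate's outer edge is at u≈470 and the amber filter is at (422,116). The pad at (328,200) has come back up. Next I'll re-measure for the push.

```bash
python3 - <<'E'
from h import *
w=dict(np.load('w5.npz'));i=w['pixels'].astype(int)
m=(i[...,0]>1.8*np.maximum(i[...,1],i[...,2]))&(i[...,0]>60);m[:, :300]=0;m[:,380:]=0;m[:170]=0;m[240:]=0
v,u=np.nonzero(m);pad=onz(w,u.mean(),v.mean(),.062,1);print('pad',pad,len(u))
r=np.radians(10.7);R=np.array([[np.cos(r),-np.sin(r)],[np.sin(r),np.cos(r)]])
a=(i[...,0]>180)&(i[...,2]<90)&(i[...,1]>100)&(i[...,1]<200);a[:,:405]=0;a[:,440:]=0;a[:95]=0;a[140:]=0
v,u=np.nonzero(a);am=onz(w,u.mean(),v.mean(),.042,1)
for O in(pad[:2]-R@[-.077,.032],np.array([.576,.081])):
    print('O',O,'amber frame',R.T@(am[:2]-O),len(u))
    for p in((470,102),(469,146),(444,106),(441,138)): print(p,(R.T@(onz(w,*p,.076,1)[:2]-O)).round(4))
O=np.array([.576,.081]);
for y in(-.135,-.117): 
    t=O+R@[0,y];print(t,plan([*t,.177],r),plan([*t,.056],r))
cv2.imwrite('pics/w5z.png',cv2.resize(w['pixels'][60:220,260:480,::-1],None,fx=3.5,fy=3.5,interpolation=cv2.INTER_CUBIC))
E
```

```text
pad [0.4946559  0.09734598 0.062     ] 843
O [0.57625842 0.0801987 ] amber frame [ 0.00228565 -0.05921506] 438
(470, 102) [ 0.0175 -0.0945]
(469, 146) [-0.0223 -0.0955]
(444, 106) [ 0.0116 -0.0689]
(441, 138) [-0.0167 -0.0672]
O [0.576 0.081] amber frame [ 0.0023908 -0.0600504] 438
(470, 102) [ 0.0176 -0.0953]
(469, 146) [-0.0222 -0.0963]
(444, 106) [ 0.0117 -0.0698]
(441, 138) [-0.0166 -0.0681]
[ 0.60106499 -0.05165273] (array([-0.0022,  0.0789,  0.1669]), array([ 0.0014, -0.0017, -0.0035])) (array([0.1188, 0.0785, 0.1671]), array([ 0.0014, -0.0017, -0.0035]))
[ 0.59772299 -0.0339657 ] (array([-0.0022,  0.0789,  0.1489]), array([ 0.0014, -0.0017, -0.0035])) (array([0.1188, 0.0785, 0.1491]), array([ 0.0014, -0.0017, -0.0035]))
```

View pics/w5z.png

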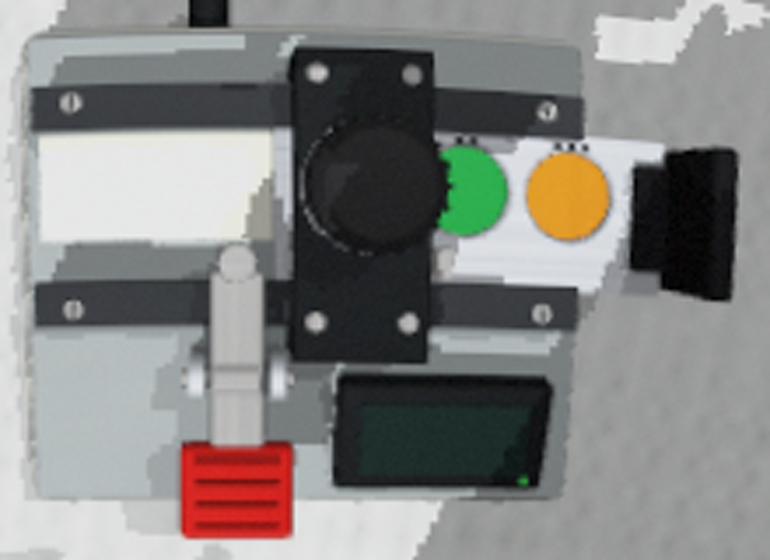

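```bash
python3 -m crank '[[0,0.026,0.057,0,0,0,0],[0,0.052,0.114,0,0,0,0],[0.01,0.0785,0.172,0,0,0,0],[0.06,0.0785,0.172,0,0,0,0],[0.105,0.0785,0.172,0,0,0,0],[0.118,0.0785,0.172,0,0,0,0],[0.118,0.0785,0.172,0,0,0,0],[0.118,0.0785,0.172,0,0,0,0]]'
python3 - <<'E'
from h import *
s=get_state();print(s['eef_pos'],s['force'],s['width']);r=np.radians(10.7);R=np.array([[np.cos(r),-np.sin(r)],[np.sin(r),np.cos(r)]])
print('frame',R.T@(s['eef_pos'][:2]-[.576,.081]),plan([.6,-.05,.056],r)[1])
w=grab_frame('wrist');cv2.imwrite('pics/w6.png',w['pixels'][...,::-1])
E
```

```text
t: 6.2
eef_pos: [0.6022, -0.0569, 0.0568]
ee_rot: [1.465, 1.568, 0.083]
force: [-0.5, 0.2, 0.5]
width: 0.0005
[ 0.60222383 -0.05686507  0.05682338] [-0.49133219  0.20704113  0.48681011] 0.0005178796287292269
frame [ 0.00017093 -0.14033687] [ 0.0024  0.0003 -0.0026]
```

View pics/w6.png

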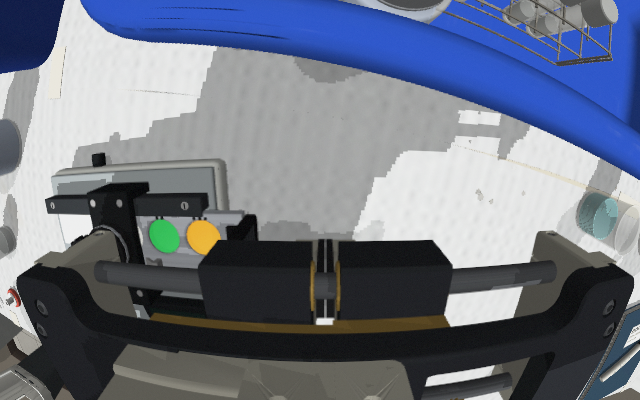

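The closed fingers stand outside the plate, whose black edge is at (250,235). Now I'll approach along +y and watch the force.

```bash
python3 -m crank '[[0,0,-0.007,0,0,0,0],[0,0,-0.014,0,0,0,0],[0,0,-0.017,0,0,0,0],[0,0,-0.017,0,0,0,0]]'
python3 -m crank '[[0,0,-0.002,0,0,0,0],[0,0,-0.004,0,0,0,0],[0,0,-0.004,0,0,0,0]]'
python3 -m crank '[[0,0,-0.002,0,0,0,0],[0,0,-0.004,0,0,0,0],[0,0,-0.004,0,0,0,0]]'
```

```text
t: 6.75
eef_pos: [0.5978, -0.0402, 0.0552]
ee_rot: [1.617, 1.571, 0.235]
force: [-0.1, -0.0, -0.3]
width: 0.0005
t: 7.12
eef_pos: [0.597, -0.0366, 0.055]
ee_rot: [-1.489, 1.571, -2.871]
force: [0.6, 0.8, 0.8]
width: 0.0004
t: 7.5
eef_pos: [0.5963, -0.0326, 0.0551]
ee_rot: [1.47, 1.571, 0.087]
force: [-0.8, 0.1, -0.2]
width: 0.0003
```

```bash
cat >> h.py <<'E'
def fr():
    s=get_state();r=np.radians(10.7);R=np.array([[np.cos(r),-np.sin(r)],[np.sin(r),np.cos(r)]])
    return R.T@(s['eef_pos'][:2]-[.576,.081]), R.T@s['force'][:2]
E
python3 - <<'E'
from h import *
print(fr())
w=grab_frame('wrist');cv2.imwrite('pics/w7.png',cv2.resize(w['pixels'][140:340,140:440,::-1],None,fx=2.6,fy=2.6))
f=grab_frame('side');cv2.imwrite('pics/s7.png',cv2.resize(f['pixels'][130:230,250:380,::-1],None,fx=6,fy=6))
E
```

```text
(array([-0.00113251, -0.11539202]), array([-0.74501646,  0.25233678]))
```

View pics/w7.png

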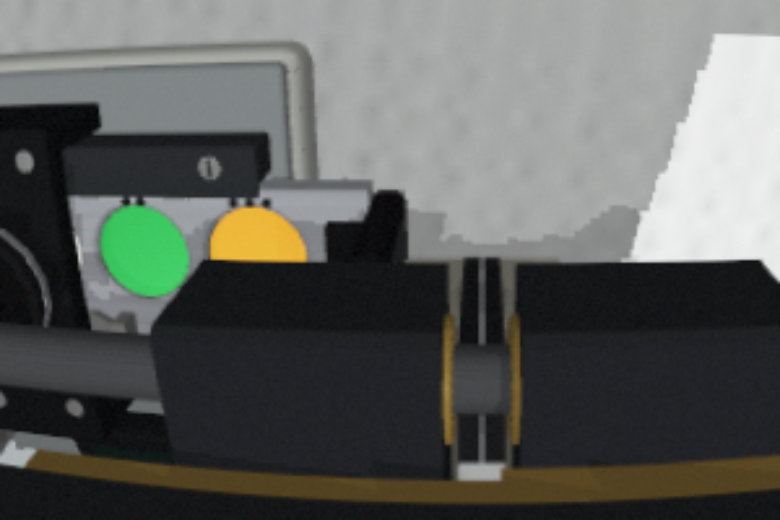

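View pics/s7.png

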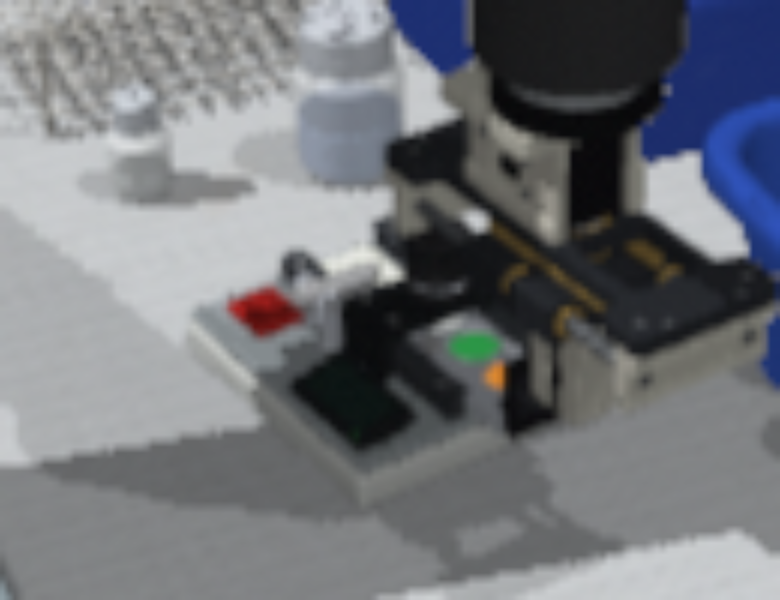

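The fingers look thinner than 21 mm each, with a gap of roughly 10 mm to the plate. I'll keep approaching in small steps.

```bash
python3 -m crank '[[0,0,-0.002,0,0,0,0],[0,0,-0.004,0,0,0,0],[0,0,-0.004,0,0,0,0]]'
python3 -m crank '[[0,0,-0.002,0,0,0,0],[0,0,-0.003,0,0,0,0],[0,0,-0.003,0,0,0,0]]'
python3 -m crank '[[0,0,-0.002,0,0,0,0],[0,0,-0.003,0,0,0,0],[0,0,-0.003,0,0,0,0]]'; python3 -c "
from h import *;print(fr())"
```

```text
t: 7.98
eef_pos: [0.5955, -0.029, 0.0551]
ee_rot: [-0.297, 1.571, -1.679]
force: [2.1, -3.4, -0.4]
width: 0.0009
t: 8.35
eef_pos: [0.595, -0.0258, 0.0551]
ee_rot: [-1.394, 1.571, -2.777]
force: [0.1, -2.8, -1.2]
width: 0.0004
t: 8.72
eef_pos: [0.5944, -0.0228, 0.0551]
ee_rot: [2.921, 1.571, 1.539]
force: [0.1, -3.3, -0.6]
width: 0.0005
(array([-0.00118879, -0.10539824]), array([-0.56405859, -3.27431427]))
```

```bash
cat >> h.py <<'E'
def filt():
    w=grab_frame('wrist');i=w['pixels'].astype(int);out={}
    r=np.radians(10.7);R=np.array([[np.cos(r),-np.sin(r)],[np.sin(r),np.cos(r)]])
    g=(i[...,1]>1.6*i[...,0])&(i[...,1]>1.4*i[...,2])&(i[...,1]>100)
    a=(i[...,0]>180)&(i[...,2]<100)&(i[...,1]>100)&(i[...,1]<200)
    for n,m in(('green',g),('amber',a)):
        k,l,st,c=cv2.connectedComponentsWithStats(m.astype(np.uint8))
        if k<2: continue
        j=1+st[1:,4].argmax();x,y,ww,h,A=st[j]
        cn=cv2.findContours((l==j).astype(np.uint8),0,1)[0][0]
        out[n]=(st[j].tolist(),(R.T@(onz(w,*c[j],.042,1)[:2]-[.576,.081])).round(4),'right edge y',(R.T@(onz(w,x+ww-.5,y+h/2,.042,1)[:2]-[.576,.081])).round(4),'left',(R.T@(onz(w,x-.5,y+h/2,.042,1)[:2]-[.576,.081])).round(4))
    return w,out
E
python3 - <<'E'
from h import *
w,o=filt();print(o);cv2.imwrite('pics/w8.png',cv2.resize(w['pixels'][140:340,60:360,::-1],None,fx=2.6,fy=2.6))
E
```

```text
{'green': ([182, 219, 32, 35, 892], array([ 0.0034, -0.0235]), 'right edge y', array([ 0.0035, -0.0348]), 'left', array([ 0.0028, -0.0118])), 'amber': ([222, 220, 38, 21, 621], array([ 0.0076, -0.0528]), 'right edge y', array([ 0.0082, -0.0651]), 'left', array([ 0.0077, -0.0407]))}
```

View pics/w8.png

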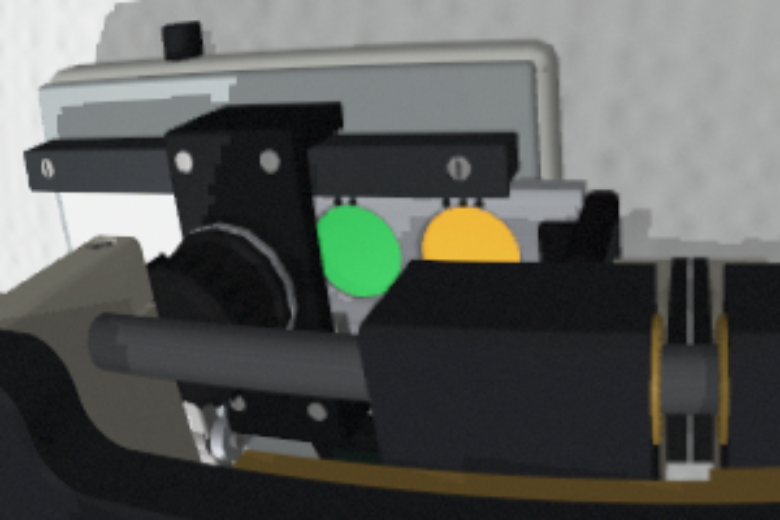

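The slide is in by about 7 mm (the amber and green filters both shifted by 7), so contact was at frame y ≈ -0.112. About 29 mm more reaches 36 mm. I'll do 22 mm first, then check.

```bash
python3 -m crank '[[0,0,-0.004,0,0,0,0],[0,0,-0.008,0,0,0,0],[0,0,-0.012,0,0,0,0],[0,0,-0.016,0,0,0,0],[0,0,-0.019,0,0,0,0],[0,0,-0.022,0,0,0,0],[0,0,-0.022,0,0,0,0]]'
python3 - <<'E'
from h import *
w,o=filt();print(fr(),o);cv2.imwrite('pics/w9.png',w['pixels'][...,::-1])
E
```

```text
t: 9.65
eef_pos: [0.5902, -0.0011, 0.0551]
ee_rot: [-1.304, 1.571, -2.686]
force: [1.1, -4.2, 0.3]
width: 0.0007
(array([-0.00126615, -0.08344884]), array([ 0.36518539, -4.2252749 ])) {'amber': ([222, 220, 38, 21, 622], array([ 0.0076, -0.0308]), 'right edge y', array([ 0.0081, -0.0431]), 'left', array([ 0.0076, -0.0187]))}
```

View pics/w9.png

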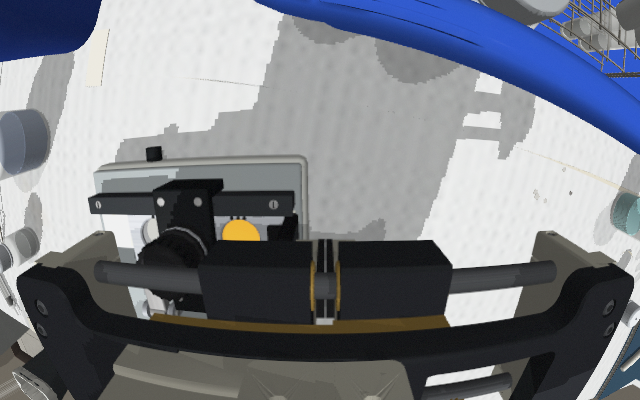

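```bash
python3 -m crank '[[0,0,-0.0025,0,0,0,0],[0,0,-0.005,0,0,0,0],[0,0,-0.0075,0,0,0,0],[0,0,-0.0075,0,0,0,0],[0,0,-0.0075,0,0,0,0]]'
python3 - <<'E'
from h import *
w,o=filt();print(fr(),o);cv2.imwrite('pics/w10.png',w['pixels'][...,::-1])
E
```

```text
t: 10.32
eef_pos: [0.5889, 0.006, 0.0551]
ee_rot: [-1.179, 1.571, -2.561]
force: [1.0, -4.5, 0.5]
width: 0.0004
(array([-0.00125695, -0.07614461]), array([ 0.48369527, -4.73222847])) {'amber': ([227, 220, 33, 21, 554], array([ 0.0078, -0.0247]), 'right edge y', array([ 0.0081, -0.0359]), 'left', array([ 0.0077, -0.0148]))}
```

View pics/w10.png

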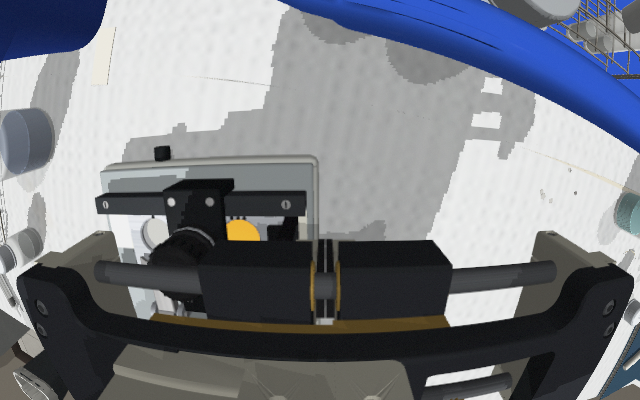

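Travel is about 36 mm and the force is 4.7 N, which is the spring alone, so the pin is past the tooth. Now I'll back off slowly and watch whether the slide stays.

```bash
python3 -m crank '[[0,0,0.002,0,0,0,0],[0,0,0.004,0,0,0,0],[0,0,0.006,0,0,0,0],[0,0,0.009,0,0,0,0],[0,0,0.012,0,0,0,0],[0,0,0.018,0,0,0,0],[0,0,0.03,0,0,0,0],[0,0,0.05,0,0,0,0],[0,0,0.05,0,0,0,0]]'
python3 -m crank '[[-0.04,0,0,0,0,0,0],[-0.09,-0.01,-0.02,0,0,0,0],[-0.14,-0.04,-0.06,0,0,0,0],[-0.14,-0.07,-0.11,0,0,0,0],[-0.14,-0.1,-0.13,0,0,0,0],[-0.14,-0.1,-0.15,0,0,0,0],[-0.14,-0.1,-0.15,0,0,0,0],[-0.14,-0.1,-0.15,0,0,0,0]]'
python3 - <<'E'
from h import *
w,o=filt();print(fr(),get_state()['force'],o);np.savez('w11.npz',**w);cv2.imwrite('pics/w11.png',w['pixels'][...,::-1])
i=w['pixels'].astype(int)
m=(i[...,0]>1.8*np.maximum(i[...,1],i[...,2]))&(i[...,0]>60)
k,l,st,c=cv2.connectedComponentsWithStats(m.astype(np.uint8))
for j in range(1,k):
    if st[j,4]>150: print(st[j],c[j],onz(w,*c[j],.062,1))
E
```

```text
t: 11.5
eef_pos: [0.5984, -0.0449, 0.0549]
ee_rot: [-1.223, 1.571, -2.607]
force: [-0.0, 0.3, -0.1]
width: 0.0006
t: 12.5
eef_pos: [0.4721, 0.0852, 0.195]
ee_rot: [-1.198, 1.571, -2.581]
force: [-0.3, -0.1, -0.2]
width: 0.0005
(array([-0.10128022,  0.02326552]), array([ 0.20212675, -0.70250238])) [ 0.32904357 -0.65275964 -0.61663609] {'green': ([397, 169, 3, 3, 8], array([-0.0796, -0.0515]), 'right edge y', array([-0.08 , -0.053]), 'left', array([-0.0801, -0.0497])), 'amber': ([372, 79, 20, 23, 363], array([ 0.0018, -0.0318]), 'right edge y', array([ 0.0021, -0.042 ]), 'left', array([ 0.0012, -0.0217]))}
[ 37 152  18  25 176] [ 45.52272727 164.02840909] [0.44784829 0.45696769 0.062     ]
[303 158  31  26 788] [318.03299492 170.60659898] [0.49428587 0.09716751 0.062     ]
```

View pics/w11.png

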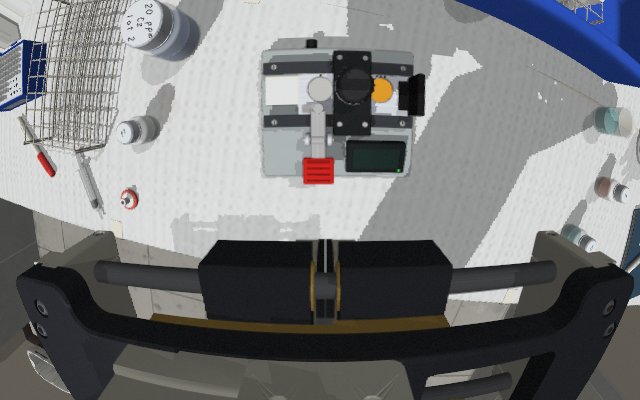

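The clear filter is at (319,89) and amber at (381,90), on either side of the head, so the green one is under the barrel. Amber at frame y -0.031 means a travel of about 0.030. The pad is up at the same position as before, and the robot is clear.

```bash
python3 -c "
from station import *
print(get_state()['t'],job_done())"
```

```text
the job is handed in; nothing more can be done
12.55 None
```

The photometer is now latched on the middle (green) filter, and I handed the job in at 12.6 s of the allowed 48 s.

- **Release:** I pressed the red pad with closed fingertips, with about 6 N at most on the pad. The slide sprung fully home: its thumb plate measured at y -96 mm, exactly the home position. The pad came back up when I lifted off.
- **Push:** I pushed the thumb plate in to about 36 mm of travel, with no more than about 5 N in any reading. Then I backed off slowly.
- **Last checks:**
  - The slide is holding at about 30 mm, with the amber filter at y -31 mm and the clear and amber filters on either side of the head.
  - The pad is within about 1 mm of where it first measured, so the photometer has not visibly moved.
  - The robot is touching nothing, and the forces read about zero.
- **Disagreement:** I expected the closed fingers to reach the plate about 5 mm earlier than they did, because they are thinner than I worked out from the given sizes. I used the contact force and the camera views to judge the push instead.
- **Not measured:** I never went near the bottles, beaker or disc filter, but I did not measure their positions before and after.

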